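# Index the lathe's four-way tool post to the parting tool

## Task

The turning is done and the part is to be cut off next: swing the clamping handle on top of the lathe's four-way tool post anticlockwise to loosen it, push the post round one position anticlockwise (seen from above) until it clicks into its next notch with the parting tool where the turning tool was, then swing the handle back to clamp the post tight as it was. Do not turn the post the other way or past the next position, and leave everything lying about the lathe and the bench where it is.

Things in the scene. Friction and masses are not known exactly. Their poses are not given: they have to be found in the camera images.
- lathe: bench lathe fixed on the bench, about 1.04 m long, 0.40 m deep over its chip tray, 0.31 m high: cream headstock with chuck at one end, green tailstock at the other. Origin on the bench straight under the spindle axis; y runs along the bed towards the headstock, x away from the robot, z up. Its carriage and slides stand firm
- toolpost (a joint): angle (rad) of the four-way tool post about its vertical axis, near 0 at the start, growing anticlockwise seen from above. It has a notch every 90 degrees (0, 1.571, ...): about 0.6 N m pushes it out of a notch, 0.12 N m turns it between notches, and within about 0.15 rad of a notch a spring draws it home. It turns only while the handle is loose, either way round
- clamp_handle (a joint): angle (rad) of the clamping handle above the post: about 0 = tight, as at the start; it loosens anticlockwise seen from above (positive) to a stop at 1.10. The clamp lets go at about 0.45; turned back it bites from there, harder and harder, to a last stop at -0.20; below 0.2 it is tight. It stays where it is left. At the ball 5 N swing it while loose, 6 to 9 N tighten it
- post_top (a point): centre of the top face of the square tool post, on the axis of post and handle, 245 mm above the bench. The post is 90 mm square, 58 mm high, with a tool on each side, pointing round it like a pinwheel; 12 square bolt heads stand 10 mm above the face. The point turns with the post: at post angle 0 its axes are the lathe's, and the turning tool points along its x
- handle_ball (a point): centre of the black ball, 28 mm across, at the end of the clamping handle, 105 mm from the post's axis, 290 mm above the bench. A 12 mm rod slopes from it down to a hub 40 mm across that ends 34 mm above the post's top face. At handle angle 0 it points to the tailstock (-y of the lathe). The point turns with the handle; the ball lies on the -y side of the axis
- boring_bar (a point): point on the axis of the boring bar, a round bright bar of 16 mm diameter that sticks out 75 mm from the post, towards the chuck at the start. The point is 38 mm out from the post's face (in the frame of post_top: x -36, y +83, z -40 mm), 205 mm above the bench; from 10 mm outside that face nothing is within 40 mm below it. Brass-coloured insert at its end
- turning_tool (a point): middle of the overhang of the turning tool, a dark steel bar 16 x 16 mm that sticks out 45 mm from the post, towards the spindle axis at the start (in the frame of post_top: x +68, y +36, z -40 mm)
- parting_tool (a point): middle of the overhang of the parting tool, a dark steel bar 16 x 16 mm that sticks out 45 mm with a thin 28 mm blade ahead of it, towards the tailstock at the start (in the frame of post_top: x +36, y -68, z -40 mm); the next to come round anticlockwise
- threading_tool (a point): middle of the overhang of the threading tool, a dark steel bar 16 x 16 mm that sticks out 45 mm from the post, towards the robot at the start (in the frame of post_top: x -68, y -36, z -40 mm)
- calipers: digital calipers lying flat on the bench, 215 mm long, 12 mm high; origin under the middle of the beam, x along the beam
- insert_box: orange box of cutting inserts with a clear lid, 85 x 55 x 24 mm; origin under its centre
- spare_tool: spare turning tool lying on the bench, a dark steel bar 115 x 16 x 16 mm; origin under its centre, x along the bar
- chuck_key: T-shaped steel chuck key lying in the lathe's chip tray near the tailstock, 125 mm long, 92 mm across its T bar; origin on the tray under the middle of its shaft
- chip_brush: wooden chip brush lying in the chip tray in front of the headstock, 185 mm long; origin on the tray under its handle
- cordless_drill: cordless drill standing on its battery, 200 mm high; origin under the battery
- carton: closed brown carton, 130 x 95 x 70 mm; origin under its centre
- tape_roll: white roll of tape lying flat, 124 mm across, 48 mm high; origin under its centre

How it is judged:
By the outcome, as a careful person would: the job done as asked, in the order asked, and still so for the second after the job is handed in, with the robot touching nothing.
It also fails if it takes over 66 s, if anything falls off the work surface, if the arm or the gripper's body presses on something with over 40 N, if the wrist force passes 120 N, or if a joint passes its speed limit or range.

## Robot

A 7-joint arm with a two-finger parallel gripper is mounted at the origin on the work surface. World frame = base frame: x ahead of the robot, y to its left, z up, the work surface at z = 0. Lengths are in m, angles in rad, forces in N, time in s.
With the tool pointing down it reaches from about 0.4 to 0.85 m from the base axis. Payload 10.4 kg.
Tool frame: the origin (TCP) lies between the finger pads, 19 mm behind the fingertips; this is the grasp point; z points along the fingers, y is the line along which they close (so a half turn about z gives the same grasp; the last joint's range is limited). The gripper opens to 85 mm and grips with 20 to 120 N. Pads are 22 mm wide; open, the fingers measure 114 mm over their backs; the gripper's body (76 mm by 85 mm) begins 54 mm behind the grasp point. The pads swing forward as they close: fully open they stand 13 mm farther back than shut.
Start: joints at [1.141, 0.332, -0.065, 1.46, 0.022, 1.35, -0.088], TCP at [0.247, -0.574, 0.25] pointing down, gripper open.
Joint ranges: [-2.6, 2.6], [-0.5, 2.12], [-1.47, 1.34], [0.16, 2.42], [-1.27, 4.41], [0.06, 2.06], [-2.6, 2.6]. Speed limits (rad/s): [2.22, 2.22, 2.79, 2.79, 3.14, 3.14, 3.14].

## Interface

Orientations are given as a unit quaternion [x, y, z, w].
In Python, from workcell import manip gives the robot as it stands. The module is installed in compiled form; this text tells all that it offers.
- The arm moves only by the tool step_arm, never from a script. Its argument "moves" is a list of rows, each a list of 7 numbers: the closure, from 0 (fully open) to 1 (shut), then the shift along the world's x, y, z in mm, then the turn, a rotation vector about the world's x, y, z in rad. In form: [[grip, tx, ty, tz, ax, ay, az], ...]. A call has 1 to 10 rows; each row is the pose to reach, as a shift and turn from the pose commanded when the call began; what a row does not reach only later rows make up. A row lasts 1/10 s, in which the tool goes at most 50 mm and 8.59 degrees, less where a joint would pass 70% of its speed; a pose out of reach is approached as far as the arm can. A call with a gripper value outside its range is refused whole. The fingers move at their own pace and stop on an object; "grip_force" is the grip in N (left out, the last holds). Time passes only in rows, so rows that repeat a pose let the fingers close. It gives the time, the measured TCP pose, the force, the opening and the grip force at its end, in the units of the state.
- manip.get_obs(): the state, without advancing time (a new reading comes with each control period).
- manip.camera(name): name is "side" or "top"; returns a dict with "image" (420x560x3 uint8, blue, green, red), "K" (3x3 intrinsics, pixels), "rvec" (rotation vector, rad) and "tvec" (3), from world to camera coordinates, as OpenCV has them. Camera axes: x right, y down, z forward; pixel columns grow to the right and rows downward; lengths in m; the calibration is good to about 2 mm. A picture is of the moment at which its call begins. There is no depth.
- manip.hand_in(): hands the job in; it is judged then, once.
The state is a dict: "clock": time; "joint_pos": joint angles; "joint_velocities": joint speeds; "tau": joint torques, N m; "position": TCP position; "ee_rot": TCP orientation; "ft_force": force on the tool from outside, world axes, zero at the start; "torque": the same for the moment, N m; "grip_width": opening from 0.0 (shut) to 1.0 (fully open); "grasp_force": force on a finger pad.
Only numpy, scipy, OpenCV 4.12 (cv2) and the standard library are available. Lean on these libraries where they do the work, as an engineer would, in place of code of your own. Each camera call takes 0.05 s, during which the arm holds its last target. There are 200 camera calls.

## Working session

There is one attempt and no reset: what is moved stays moved. The work goes in short steps, Python scripts to look and compute and a tool call to move; the robot and the scene stay as the last step left them, time stands still between calls to the robot, and variables do not carry over. Pictures are saved under pics/ and viewed, at most 10 in all, crops included, and the job is handed in when it is done.

Besides the shell and the picture viewer there is one more tool, called after "Call:" as name(argument=value, ...), one argument or row to a line, values as JSON. step_arm: Moves the arm, as the interface text tells. Its arguments: {"type":"object","properties":{"moves":{"type":"array","items":{"type":"array","items":{"type":"number"}}},"grip_force":{"type":"number"}},"required":["moves"]}

```bash
mkdir -p pics
cat > h.py <<'E'
import numpy as np, cv2
from workcell import manip
def snap(n):
    c=manip.camera(n); np.savez(f'pics/{n}.npz',K=c['K'],r=c['rvec'],t=c['tvec']); return c
def P(n):
    d=np.load(f'pics/{n}.npz'); R=cv2.Rodrigues(d['r'])[0]; return d['K']@np.c_[R,d['t'].reshape(3)]
def tri(a,b):
    X=cv2.triangulatePoints(P('side'),P('top'),np.array(a,float).reshape(2,1),np.array(b,float).reshape(2,1)).ravel(); return X[:3]/X[3]
def proj(n,X):
    x=P(n)@np.append(X,1); return x[:2]/x[2]
E
python3 - <<'E'
from h import *
for n in('side','top'):
    c=snap(n); cv2.imwrite(f'pics/{n}0.png',c['image'])
o=manip.get_obs();print(o['position'],o['ee_rot'],o['clock'])
E
```

```text
[ 0.24717535 -0.57370887  0.249296  ] [ 9.79380642e-01  2.02022618e-01 -1.66785171e-04 -6.26323248e-04] 0.1
```

View pics/side0.png

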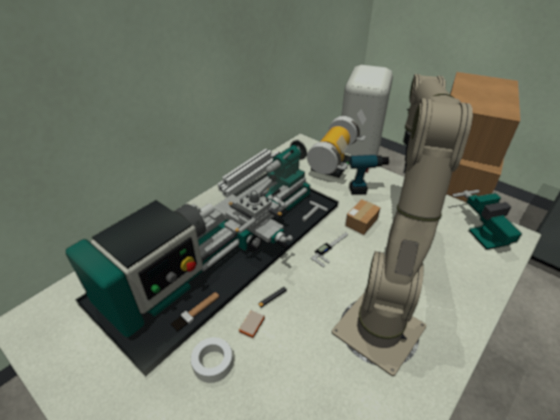

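View pics/top0.png

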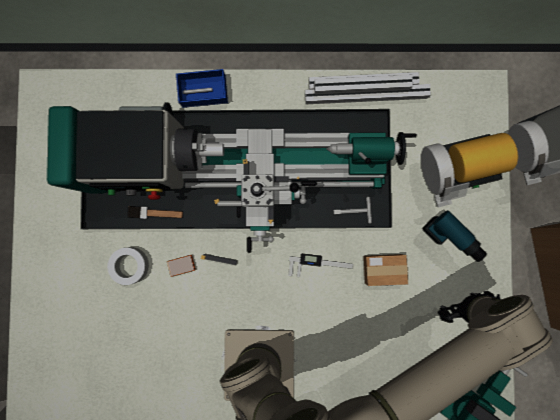

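The top view shows the post hub near (257,188) and the ball near (296,187). In the side view the post is near (258,203). I'll enlarge both.

Run:
```python
import cv2,numpy as np
s=cv2.imread('pics/side0.png')[170:260,200:320];t=cv2.imread('pics/top0.png')[145:235,200:320]
f=lambda a:cv2.resize(a,(780,585),interpolation=cv2.INTER_CUBIC)
cv2.imwrite('pics/sc.png',f(s));cv2.imwrite('pics/tc.png',f(t))
```

```text
(no output)
```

View pics/sc.png

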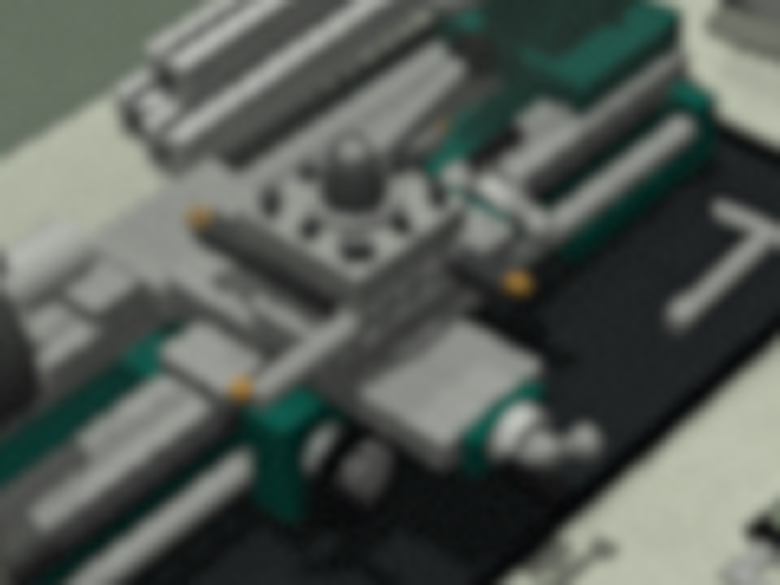

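View pics/tc.png

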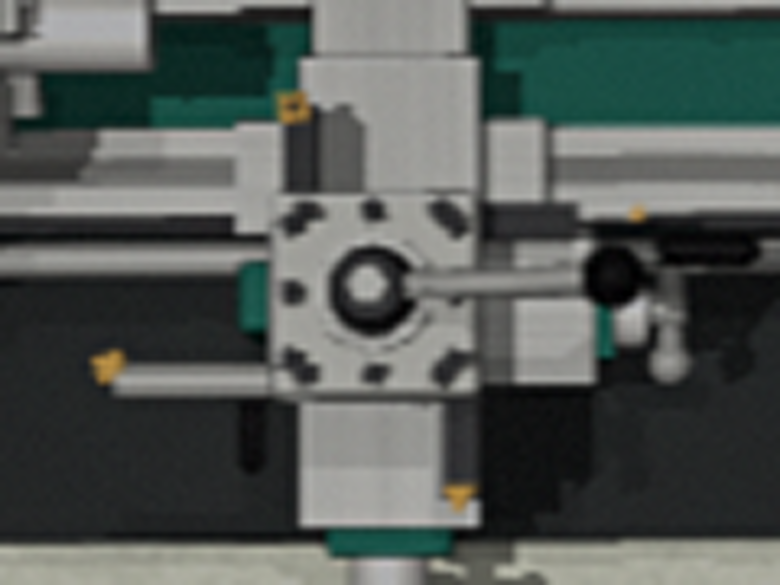

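Run:
```python
from h import *
S=lambda u,v:((u+.5)/6.5-.5+200,(v+.5)/6.5-.5+170)
T=lambda u,v:((u+.5)/6.5-.5+200,(v+.5)/6.5-.5+145)
pts={}
for k,a,b in[('hub',(353,150),(365,282)),('bore',(241,388),(107,365)),('thread',(517,283),(459,495)),('turn',(200,217),(292,106))]:
    pts[k]=tri(S(*a),T(*b));print(k,pts[k].round(4))
def atz(uv,z):
    M=P('top');A=np.c_[M[:,0],M[:,1],-np.array([*uv,1])];return np.linalg.solve(A,-(M[:,2]*z+M[:,3]))[:2]
for k,uv,z in[('posttop',(374,294),.245),('cUL',(270,193),.245),('cUR',(478,193),.245),('cLL',(270,395),.245),('cLR',(478,395),.245),('ball',(612,275),.29),('bore',(107,365),.205),('thread',(459,495),.205),('turn',(292,106),.205)]:
    print(k,atz(T(*uv),z).round(4))
b=np.append(atz(T(612,275),.29),.29);print((proj('side',b)-[200,170])*6.5)
```

```text
hub [ 0.5622 -0.0065  0.2863]
bore [0.5318 0.1158 0.2124]
thread [ 0.474  -0.044   0.2144]
turn [0.6498 0.033  0.2154]
posttop [ 0.5617 -0.007 ]
cUL [0.6064 0.0395]
cUR [ 0.6068 -0.0526]
cLL [0.5168 0.0385]
cLR [ 0.5173 -0.0532]
ball [ 0.5659 -0.1115]
bore [0.5326 0.1173]
thread [ 0.4744 -0.0435]
turn [0.6518 0.0342]
[469.78869997  53.90646312]
```

The post axis is at about (0.562, -0.007) and the ball at about (0.566, -0.112, 0.29), with the lathe square to the world axes. I'll rise with the gripper shut and move over.

Call:
step_arm(
  moves=[
    [1, 0, 0, 50, 0, 0, 0],
    [1, 0, 0, 100, 0, 0, 0],
    [1, 0, 0, 150, 0, 0, 0],
    [1, 24, 39, 150, 0, 0, 0.1],
    [1, 47, 79, 150, 0, 0, 0.2],
    [1, 71, 118, 150, 0, 0, 0.3],
    [1, 94, 158, 150, 0, 0, 0.4],
    [1, 118, 197, 150, 0, 0, 0.5],
    [1, 141, 236, 150, 0, 0, 0.6],
    [1, 165, 276, 150, 0, 0, 0.7],
  ],
  grip_force=60,
)

```text
clock: 1.1
position: [0.4127, -0.2963, 0.3998]
ee_rot: [0.85, 0.527, -0.0, -0.0]
ft_force: [0.7, -0.6, 0.1]
grip_width: 0.002
grasp_force: 0.0
```

Call:
step_arm(
  moves=[
    [1, 24, 39, 0, 0, 0, 0.1],
    [1, 47, 79, 0, 0, 0, 0.2],
    [1, 71, 118, 0, 0, 0, 0.3],
    [1, 94, 158, 0, 0, 0, 0.4],
    [1, 111, 186, 0, 0, 0, 0.464],
    [1, 111, 186, 0, 0, 0, 0.464],
    [1, 111, 186, 0, 0, 0, 0.464],
  ],
)

```text
clock: 1.8
position: [0.5234, -0.1116, 0.3996]
ee_rot: [0.707, 0.707, -0.0, -0.0]
ft_force: [0.1, -0.9, 0.1]
grip_width: -0.001
grasp_force: 0.0
```

Call:
step_arm(
  moves=[
    [1, 0, 0, -50, 0, 0, 0],
    [1, 0, 0, -90, 0, 0, 0],
    [1, 0, 0, -112, 0, 0, 0],
    [1, 0, 0, -112, 0, 0, 0],
    [1, 5, 0, -112, 0, 0, 0],
    [1, 10, 0, -112, 0, 0, 0],
    [1, 15, 0, -112, 0, 0, 0],
    [1, 15, 0, -112, 0, 0, 0],
  ],
)

```text
clock: 2.6
position: [0.5392, -0.1121, 0.2888]
ee_rot: [0.707, 0.707, 0.0, 0.0]
ft_force: [-0.1, -0.5, -0.1]
grip_width: 0.002
grasp_force: 0.0
```

Run:
```python
import numpy as np
def f(t,ax=(562,-7),off=-28.5):
    return np.array(ax)+105*np.array([np.sin(t),-np.cos(t)])+off*np.array([np.cos(t),np.sin(t)])
for t in np.arange(0,1.11,.1): print(round(t,2),f(t).round(0),f(t,off=28.5).round(0))
```

```text
0.0 [ 534. -112.] [ 590. -112.]
0.1 [ 544. -114.] [ 601. -109.]
0.2 [ 555. -116.] [ 611. -104.]
0.3 [ 566. -116.] [620. -99.]
0.4 [ 577. -115.] [629. -93.]
0.5 [ 587. -113.] [637. -85.]
0.6 [ 598. -110.] [645. -78.]
0.7 [ 608. -106.] [651. -69.]
0.8 [ 617. -101.] [657. -60.]
0.9 [627. -95.] [662. -50.]
1.0 [635. -88.] [666. -40.]
1.1 [643. -80.] [669. -29.]
```

Call:
step_arm(
  moves=[
    [1, 6, -2, 0, 0, 0, 0.1],
    [1, 17, -4, 0, 0, 0, 0.2],
    [1, 28, -4, 0, 0, 0, 0.3],
    [1, 39, -3, 0, 0, 0, 0.4],
    [1, 49, -1, 0, 0, 0, 0.5],
  ],
)

```text
clock: 3.1
position: [0.5873, -0.1134, 0.2885]
ee_rot: [0.509, 0.861, -0.0, -0.0]
ft_force: [-3.9, -0.1, 2.5]
grip_width: 0.002
grasp_force: 2.5
```

Call:
step_arm(
  moves=[
    [1, 11, 3, 0, 0, 0, 0.1],
    [1, 21, 7, 0, 0, 0, 0.2],
    [1, 30, 12, 0, 0, 0, 0.3],
    [1, 40, 18, 0, 0, 0, 0.4],
    [1, 48, 25, 0, 0, 0, 0.5],
    [1, 48, 25, 0, 0, 0, 0.5],
  ],
)

```text
clock: 3.7
position: [0.636, -0.088, 0.2882]
ee_rot: [0.281, 0.96, 0.0, 0.0]
ft_force: [-0.3, -0.1, -0.5]
grip_width: -0.003
grasp_force: 0.0
```

Run:
```python
from h import *
c=snap('top');cv2.imwrite('pics/t2.png',cv2.resize(c['image'][120:240,180:340],(800,600),interpolation=cv2.INTER_CUBIC))
```

```text
(no output)
```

View pics/t2.png

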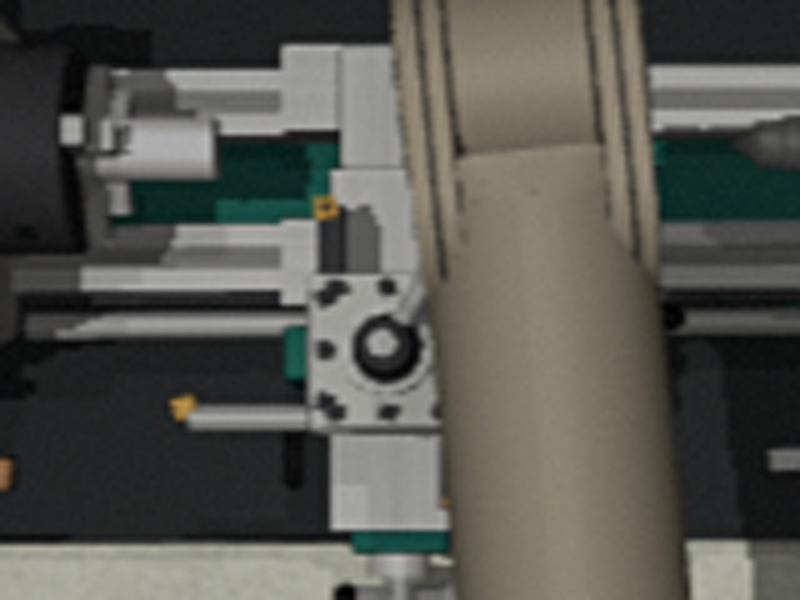

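Call:
step_arm(
  moves=[
    [1, -5, -8, 0, 0, 0, 0],
    [1, -7, -12, 30, 0, 0, 0],
    [1, -7, -12, 80, 0, 0, 0],
    [1, -15, 0, 115, 0, 0, -0.1],
    [1, -30, 40, 115, 0, 0, -0.25],
    [1, -45, 80, 115, 0, 0, -0.4],
    [1, -60, 120, 115, 0, 0, -0.55],
    [1, -73, 165, 115, 0, 0, -0.7],
    [1, -73, 165, 115, 0, 0, -0.85],
    [1, -73, 165, 115, 0, 0, -1.0],
  ],
)

```text
clock: 4.75
position: [0.5613, 0.0782, 0.4037]
ee_rot: [0.708, 0.706, 0.0, 0.001]
ft_force: [0.6, -0.5, 0.3]
grip_width: -0.002
grasp_force: 0.0
```

Call:
step_arm(
  moves=[
    [1, 0, 0, 0, 0, 0, 0],
    [1, 0, 0, 0, 0, 0, 0],
  ],
)

```text
clock: 4.95
position: [0.5621, 0.0763, 0.4032]
ee_rot: [0.705, 0.709, 0.0, 0.0]
ft_force: [-0.2, -0.0, -0.3]
grip_width: 0.0
grasp_force: 0.0
```

Run:
```python
from h import *
print(manip.get_obs()['joint_pos'])
for f in np.arange(0,1.61,.1):
    c,s=np.cos(f),np.sin(f); print(round(f,2),(np.array([562,-7])+np.array([[c,-s],[s,c]])@[-13.5,85]).round(0))
c=snap('top');cv2.imwrite('pics/t3.png',cv2.resize(c['image'][120:240,180:340],(800,600),interpolation=cv2.INTER_CUBIC))
```

```text
[ 0.30874496  0.2268191  -0.64339235  1.31516626  0.13594387  1.64294307
 -0.30594564]
0.0 [548.  78.]
0.1 [540.  76.]
0.2 [532.  74.]
0.3 [524.  70.]
0.4 [516.  66.]
0.5 [509.  61.]
0.6 [503.  56.]
0.7 [497.  49.]
0.8 [492.  43.]
0.9 [487.  35.]
1.0 [483.  28.]
1.1 [480.  20.]
1.2 [478.  11.]
1.3 [476.   3.]
1.4 [476.  -6.]
1.5 [476. -14.]
1.6 [477. -23.]
```

Call:
step_arm(
  moves=[
    [1, 0, 0, -50, 0, 0, 0],
    [1, 0, 0, -100, 0, 0, 0],
    [1, 0, 0, -140, 0, 0, 0],
    [1, 0, 0, -170, 0, 0, 0],
    [1, 0, 0, -185, 0, 0, 0],
    [1, 0, 0, -191, 0, 0, 0],
    [1, 0, 0, -191, 0, 0, 0],
    [1, -7, 0, -191, 0, 0, 0],
    [1, -13, 0, -191, 0, 0, 0],
    [1, -13, 0, -191, 0, 0, 0],
  ],
)

```text
clock: 6.0
position: [0.549, 0.0772, 0.2132]
ee_rot: [0.706, 0.709, 0.0, 0.001]
ft_force: [0.3, 1.1, 0.0]
grip_width: 0.001
grasp_force: 0.0
```

Call:
step_arm(
  moves=[
    [1, -5, 0, 0, 0, 0, 0.05],
    [1, -9, -1, 0, 0, 0, 0.1],
    [1, -13, -2, 0, 0, 0, 0.15],
    [1, -17, -3, 0, 0, 0, 0.2],
    [1, -25, -7, 0, 0, 0, 0.3],
    [1, -33, -11, 0, 0, 0, 0.4],
    [1, -40, -16, 0, 0, 0, 0.5],
    [1, -46, -21, 0, 0, 0, 0.6],
    [1, -52, -28, 0, 0, 0, 0.7],
  ],
)

```text
clock: 6.9
position: [0.4982, 0.0495, 0.2133]
ee_rot: [0.418, 0.909, 0.001, 0.002]
ft_force: [2.4, 1.3, 0.6]
grip_width: 0.001
grasp_force: 1.5
```

Run:
```python
from h import *
c=snap('top');cv2.imwrite('pics/t4.png',cv2.resize(c['image'][120:240,180:340],(800,600),interpolation=cv2.INTER_CUBIC))
```

```text
(no output)
```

View pics/t4.png

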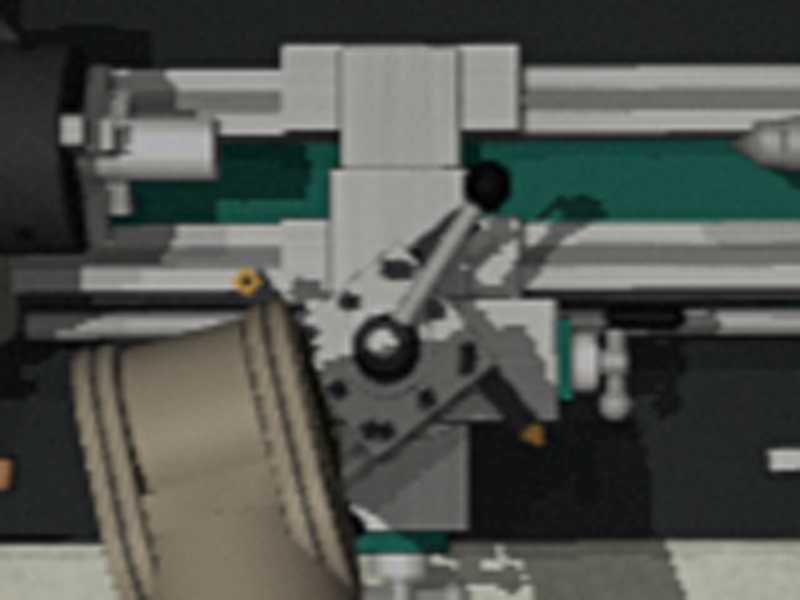

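Call:
step_arm(
  moves=[
    [1, -5, -6, 0, 0, 0, 0.1],
    [1, -10, -14, 0, 0, 0, 0.2],
    [1, -14, -21, 0, 0, 0, 0.3],
    [1, -17, -29, 0, 0, 0, 0.4],
    [1, -19, -38, 0, 0, 0, 0.5],
    [1, -21, -46, 0, 0, 0, 0.6],
    [1, -21, -51, 0, 0, 0, 0.65],
    [1, -21, -55, 0, 0, 0, 0.7],
    [1, -21, -59, 0, 0, 0, 0.75],
    [1, -21, -59, 0, 0, 0, 0.75],
  ],
)

```text
clock: 7.95
position: [0.4764, -0.0104, 0.2123]
ee_rot: [0.059, 0.998, -0.0, 0.0]
ft_force: [0.7, -0.5, 0.2]
grip_width: -0.001
grasp_force: 0.0
```

Run:
```python
from h import *
c=snap('top');cv2.imwrite('pics/t5.png',cv2.resize(c['image'][120:240,180:340],(800,600),interpolation=cv2.INTER_CUBIC))
print(manip.get_obs()['joint_pos'])
```

```text
[ 0.61622741  0.07957099 -0.71229779  1.8597108   0.05552063  1.2217675
  1.33748199]
```

View pics/t5.png

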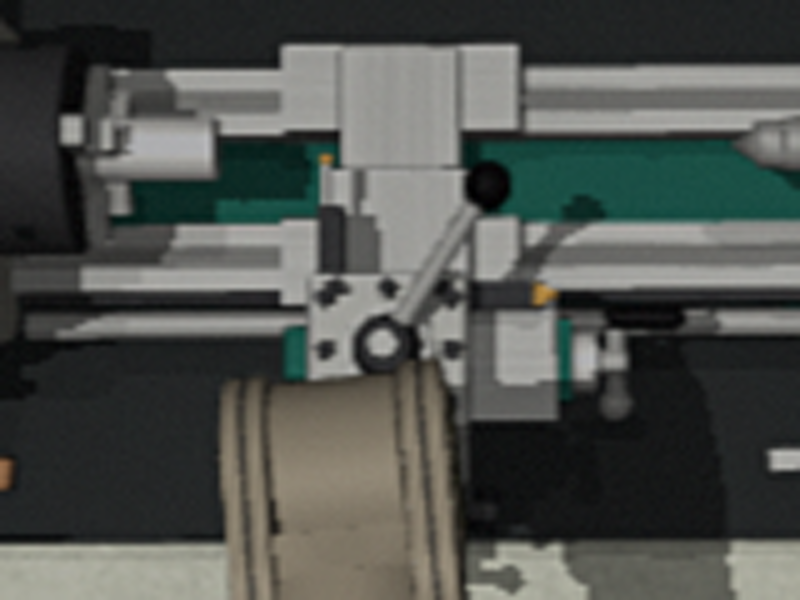

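The post has snapped home. The parting tool is at (325,160–270), where the turning tool was, and the handle is unchanged with its ball at (488,185). I'll retreat and go to the far side of the ball.

Call:
step_arm(
  moves=[
    [1, 0, 8, 0, 0, 0, 0],
    [1, -2, 10, 30, 0, 0, 0],
    [1, -2, 10, 80, 0, 0, 0],
    [1, -2, 10, 130, 0, 0, 0],
    [1, -2, 10, 180, 0, 0, 0],
    [1, 20, 5, 193, 0, 0, -0.05],
    [1, 65, 0, 193, 0, 0, -0.12],
    [1, 110, -5, 193, 0, 0, -0.24],
    [1, 155, -10, 193, 0, 0, -0.36],
    [1, 198, -16, 193, 0, 0, -0.42],
  ],
)

```text
clock: 9.0
position: [0.6762, -0.0253, 0.4045]
ee_rot: [0.269, 0.963, 0.0, -0.0]
ft_force: [-0.0, -0.9, 1.4]
grip_width: 0.0
grasp_force: 0.0
```

Call:
step_arm(
  moves=[
    [1, 0, 0, 0, 0, 0, 0],
    [1, 0, 0, 0, 0, 0, 0],
    [1, 0, 0, -50, 0, 0, 0],
    [1, 0, 0, -90, 0, 0, 0],
    [1, 0, 0, -117, 0, 0, 0],
    [1, 0, 0, -117, 0, 0, 0],
  ],
)

```text
clock: 9.6
position: [0.672, -0.0259, 0.2856]
ee_rot: [0.265, 0.964, -0.001, -0.002]
ft_force: [-0.6, -0.6, 1.1]
grip_width: 0.003
grasp_force: 0.0
```

Run:
```python
from h import *
def atz(uv,z):
    M=P('top');A=np.c_[M[:,0],M[:,1],-np.array([*uv,1])];return np.linalg.solve(A,-(M[:,2]*z+M[:,3]))[:2]
b=atz((488/5+180,185/5+120),.29);print('ball',b,np.arctan2(b[0]-.562,-.007-b[1]),np.hypot(b[0]-.562,b[1]+.007))
for t in np.arange(1.1,-.21,-.1): print(round(t,2),(np.array([562,-7])+105*np.array([np.sin(t),-np.cos(t)])+28.5*np.array([np.cos(t),np.sin(t)])).round(0))
```

```text
ball [ 0.64907398 -0.0663072 ] 0.972859114699548 0.1053528492471398
1.1 [669. -29.]
1.0 [666. -40.]
0.9 [662. -50.]
0.8 [657. -60.]
0.7 [651. -69.]
0.6 [645. -78.]
0.5 [637. -85.]
0.4 [629. -93.]
0.3 [620. -99.]
0.2 [ 611. -104.]
0.1 [ 601. -109.]
-0.0 [ 590. -112.]
-0.1 [ 580. -114.]
-0.2 [ 569. -116.]
```

Call:
step_arm(
  moves=[
    [1, -4, -8, 0, 0, 0, 0],
    [1, -7, -15, 0, 0, 0, -0.03],
    [1, -11, -25, 0, 0, 0, -0.13],
    [1, -16, -35, 0, 0, 0, -0.23],
    [1, -22, -44, 0, 0, 0, -0.33],
    [1, -28, -53, 0, 0, 0, -0.43],
    [1, -36, -60, 0, 0, 0, -0.53],
    [1, -44, -68, 0, 0, 0, -0.63],
    [1, -53, -74, 0, 0, 0, -0.73],
  ],
)

```text
clock: 10.5
position: [0.6223, -0.0999, 0.2911]
ee_rot: [0.594, 0.804, 0.002, 0.002]
ft_force: [4.6, 3.2, 0.9]
grip_width: 0.0
grasp_force: 2.5
```

Call:
step_arm(
  moves=[
    [1, -9, -5, 0, 0, 0, -0.1],
    [1, -14, -8, 0, 0, 0, -0.15],
    [1, -19, -10, 0, 0, 0, -0.2],
    [1, -25, -11, 0, 0, 0, -0.25],
    [1, -30, -13, 0, 0, 0, -0.3],
    [1, -33, -13, 0, 0, 0, -0.32],
    [1, -33, -13, 0, 0, 0, -0.32],
  ],
)

```text
clock: 11.2
position: [0.589, -0.1137, 0.2905]
ee_rot: [0.713, 0.701, 0.001, 0.002]
ft_force: [4.3, -0.4, 3.6]
grip_width: -0.002
grasp_force: 1.9
```

Call:
step_arm(
  moves=[
    [1, 8, 0, 0, 0, 0, 0],
    [1, 15, 0, 0, 0, 0, 0],
    [1, 15, 0, 40, 0, 0, 0],
    [1, 15, 0, 90, 0, 0, 0],
    [1, 15, 0, 130, 0, 0, 0],
    [1, 0, -40, 130, 0, 0, 0],
    [1, -25, -80, 130, 0, 0, 0],
    [1, -50, -120, 130, 0, 0, -0.1],
    [1, -75, -160, 130, 0, 0, -0.2],
    [1, -100, -200, 130, 0, 0, -0.3],
  ],
)

```text
clock: 12.2
position: [0.4874, -0.3144, 0.4176]
ee_rot: [0.811, 0.586, -0.0, -0.001]
ft_force: [-0.4, -1.0, 0.4]
grip_width: -0.0
grasp_force: 0.0
```

Call:
step_arm(
  moves=[
    [1, -25, -40, 0, 0, 0, -0.1],
    [1, -50, -80, 0, 0, 0, -0.2],
    [1, -75, -120, 0, 0, 0, -0.3],
    [1, -75, -120, 0, 0, 0, -0.3],
    [1, -75, -120, 0, 0, 0, -0.3],
  ],
)

```text
clock: 12.7
position: [0.413, -0.4339, 0.4172]
ee_rot: [0.889, 0.459, -0.0, -0.001]
ft_force: [0.6, 1.5, -0.5]
grip_width: -0.005
grasp_force: 0.0
```

Run:
```python
from h import *
c=snap('top');a=c['image'];cv2.imwrite('pics/t6.png',cv2.resize(a[145:235,200:320],(780,585),interpolation=cv2.INTER_CUBIC))
```

```text
(no output)
```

View pics/t6.png

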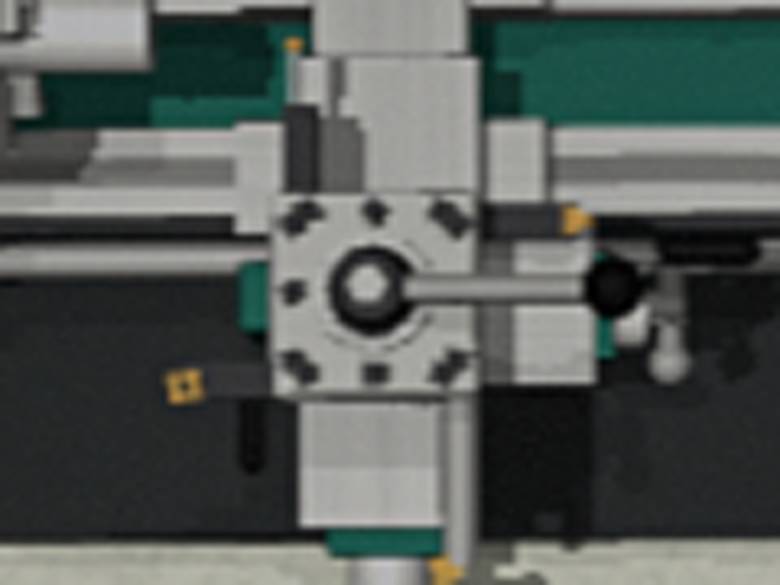

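The post is square and the parting tool is in the cutting place. The ball is at (612,286), against (612,275) at the start, so the handle is back at about 0 and tight.

```bash
python3 -c "
from workcell import manip
print(manip.hand_in())"
```

```text
the job is handed in; nothing more can be done
None
```

The job is handed in: I loosened the handle, turned the post one notch anticlockwise so the parting tool is where the turning tool was, and swung the handle back tight to about its starting angle. It took about 13 s of the 66 s allowed; the pass or fail result was not shown.

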